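# Pack the last dominoes and feel the row snug

### The arm

A 6-joint arm with a two-finger parallel gripper is mounted at the origin on the work surface. World frame = base frame: x ahead of the robot, y to its left, z up, the work surface at z = 0. Lengths are in m, angles in rad, forces in N, time in s.
With the tool pointing down it reaches from about 0.35 to 0.775 m from the base axis. Payload 7.3 kg.
Tool frame: the origin (TCP) lies at the very end of the fingers, on their centre line; the grasp point (between the pads) lies 19 mm behind it (manip.pinch_z is the distance from the TCP to the grasp point, in m); z points along the fingers, y is the line along which they close (so a half turn about z gives the same grasp; the last joint's range is limited). The gripper opens to 92 mm and grips with 3 to 60 N. Pads are 19 mm wide; open, the fingers measure 130 mm over their backs; the gripper's body (75 mm by 190 mm) begins 47 mm behind the grasp point.
Start: joints at [-1.469, 0.342, 1.524, -0, 1.275, -0.146], TCP at [0.129, -0.509, 0.227] pointing down, gripper open.
Joint ranges: [-2.53, 2.53], [-0.77, 2.02], [0.04, 2.7], [-1, 4.14], [0.28, 2.66], [-3.11, 3.11]. Speed limits (rad/s): [2.57, 2.57, 3.14, 3.14, 3.14, 3.14].

### API

Orientations are given as a 3x3 rotation matrix whose columns are the frame's x, y, z axes.
In Python, from plant import status, optics, workorder, manip gives the robot as it stands.
- The arm moves only by the tool jog_arm, never from a script. Its argument "series" is a list of rows, each a list of 5 numbers: the opening, from 0 (shut) to 1 (fully open), then the shift along the tool's x, y, z in mm, then the turn about the tool's z in rad. In form: [[fingers, tx, ty, tz, turn], ...]. A call has 1 to 20 rows; each row is the pose to reach, as a shift and turn from the pose commanded when the call began, along the tool's axes at that moment; what a row does not reach only later rows make up. A row lasts 1/10 s, in which the tool goes at most 50 mm and 8.59 degrees, less where a joint would pass 70% of its speed; a pose out of reach is approached as far as the arm can. A call with a gripper value outside its range is refused whole. The fingers move at their own pace and stop on an object; "squeeze" is the grip in N (left out, the last holds). Time passes only in rows, so rows that repeat a pose let the fingers close. It gives the time, the measured TCP pose, the force, the opening and the grip force at its end, in the units of the state.
- status.get_obs(): the state, without advancing time (a new reading comes with each control period).
- optics.get_image(name): name is "scene" or "top" or "wrist"; returns the picture (480x640x3 uint8, blue, green, red); there is no depth.
- optics.get_calibration(name): a dict with "intrinsics" (3x3 intrinsics, pixels), "R" (3x3) and "t" (3): a world point X has camera coordinates R X + t. Camera axes: x right, y down, z forward; pixel columns grow to the right and rows downward; lengths in m; the calibration is good to about 2 mm. A picture is of the moment at which its call begins: read the wrist's pose just before it. get_calibration takes no time and is no camera call; for the wrist camera it gives the pose at the moment of the call.
- workorder.close_job(): hands the job in; it is judged then, once.
The state is a dict: "time": time; "q": joint angles; "joint_velocities": joint speeds; "tau": joint torques, N m; "eef_pos": TCP position; "orientation": TCP orientation; "force": force on the tool from outside, world axes, zero at the start; "moment": the same for the moment, N m; "finger_gap": finger opening in m; "grip_force": force on a finger pad.
Only numpy, scipy, OpenCV 4.12 (cv2) and the standard library are available. Lean on these libraries where they do the work, as an engineer would, in place of code of your own. Each camera call takes 0.05 s, during which the arm holds its last target. There are 200 camera calls.

### The job

Put the two jumbo dominoes left on the table back into the open bay of the walnut box, standing on their long edges crosswise like the row already under the box's fixed cover; then push the brass-handled slide along until you feel the whole row come up against the springy pad hidden under the cover, and leave the slide there so that it keeps the row lightly pressed together. Be gentle: stop when the pad pushes back and do not ram the dominoes hard. Leave the pill organizer, beaker and spectacle case where they are.

Things in the scene. Friction and masses are not known exactly. Their poses are not given: they have to be found in the camera images.
- domino_a: One of the two loose dominoes: ivory plastic jumbo domino with black pips on both large faces, 80 long (its x) x 18 thick (its y) x 40 high (its z), standing on a long edge on the table, about 70 g; origin at the centre of the underside.
- domino_b: The other loose domino, same make and size, other pips: ivory plastic jumbo domino with black pips on both large faces, 80 long (its x) x 18 thick (its y) x 40 high (its z), standing on a long edge on the table, about 70 g; origin at the centre of the underside.
- box: Fixed walnut box, 106 wide (x) x 368 long (y), walls 52 high; origin at the centre of its underside, z up. Inside, one straight channel runs along y: 90 wide, y -176 to +176, floor 8 above the table. The hinged lid stands open, leaning out from the -x wall at 50 degrees, up to 140 above the table, beside the open bay (y below +39).
- cover_mouth (a point): Where the open bay ends (box y = +39), on the channel floor: from here to the +y end a fixed cover roofs the channel, underside 52 and top 60 above the table. Under it, unseen, three dominoes stand crosswise against a sprung pad; their near face is 8 to 48 mm in, different every time. The pad gives from about 3 N, yields 12 mm (6 N), then stops hard.
- slide: Walnut slide in the channel; pushed along the box's +y (axes as the box's), travel 200, starts near the -y end. Drags with about 8 N, stays where left. Origin: channel centre line, its rear end, 9 above the table. Its pushing face (86 wide, 38 high) is 66 ahead of the origin; its upright brass handle, 44 (x) x 14 (y), is centred 11 ahead, top 85 above the table.
- organizer: Blue plastic weekly pill organizer, 36 x 170 (y) x 25 high, bystander; origin at the centre of the underside.
- beaker: Clear acrylic beaker, 72 in diameter, 95 high, bystander; origin at the centre of the underside.
- spec_case: Closed tortoiseshell spectacle case, 160 (x) x 62 x 36 high, bystander; origin at the centre of the underside.
There are look-alikes about, which are no part of the job. What is shaped like the domino_a but green, pink or purple is not meant.

How it is judged:
At the end, for the whole second after the job is handed in: Both dominoes stand upright (within 0.15 rad) and at rest on the floor of the box's channel, within 12 mm of its centre line; the slide rests against one of them with more than 1.2 N, and the two press on each other with more than 1.2 N (the row is held snug against the hidden pad) (x of domino_a in the frame of box between -0.012 and 0.012 m and y of domino_a in the frame of box between -0.1 and 0.184 m and z of domino_a in the frame of box between 0.003 and 0.014 m and angle between each of domino_a, domino_b's own z axis and vertical below 0.15 rad and linear speed of each of domino_a, domino_b below 0.01 m/s and x of domino_b in the frame of box between -0.012 and 0.012 m and y of domino_b in the frame of box between -0.1 and 0.184 m and z of domino_b in the frame of box between 0.003 and 0.014 m and contact force between domino_a and domino_b above 1.2 N and (contact force between slide and domino_a above 1.2 N or contact force between slide and domino_b above 1.2 N) and linear speed of slide below 0.005 m/s); the robot touches nothing.
It fails at once if the dominoes are rammed: the slide presses on a domino, or the two on each other, with more than 20 N (contact force between slide and domino_a above 20 N or contact force between any of slide, domino_a and domino_b above 20 N).
It fails at once if the pill organizer is moved more than 25 mm (distance of organizer from where it was at the start of the episode above 0.025 m).
It fails at once if the beaker is moved more than 25 mm (distance of beaker from where it was at the start of the episode above 0.025 m).
It fails at once if the spectacle case is moved more than 25 mm (distance of spec_case from where it was at the start of the episode above 0.025 m).
It also fails if it takes over 72 s, if anything falls off the work surface, if the arm or the gripper's body presses on something with over 40 N, if the wrist force passes 120 N, or if a joint passes its speed limit or range.

## Working session

There is one attempt and no reset: what is moved stays moved. The work goes in short steps, Python scripts to look and compute and a tool call to move; the robot and the scene stay as the last step left them, time stands still between calls to the robot, and variables do not carry over. Pictures are saved under pics/ and viewed, at most 10 in all, crops included, and the job is handed in when it is done.

Besides the shell and the picture viewer there is one more tool, called after ">>>" as name(argument=value, ...) on one line, values as JSON. jog_arm: Moves the arm, as the interface text tells. Its arguments: {"type":"object","properties":{"series":{"type":"array","items":{"type":"array","items":{"type":"number"}}},"squeeze":{"type":"number"}},"required":["series"]}

```bash
mkdir -p pics; python3 - <<'E'
from plant import status, optics, manip
import cv2, numpy as np
o=status.get_obs();print(o['time'],o['eef_pos'],np.round(o['orientation'],3).tolist(),o['finger_gap'],manip.pinch_z)
for n in['top','scene']:
    cv2.imwrite(f'pics/{n}0.png',optics.get_image(n))
    c=optics.get_calibration(n);print(n,np.round(c['intrinsics'],1).tolist(),np.round(c['R'],4).tolist(),np.round(c['t'],4).tolist())
E
```

```text
0.0 [ 0.12872949 -0.50856231  0.2260436 ] [[0.969, 0.245, -0.0], [0.245, -0.969, 0.002], [0.0, -0.002, -1.0]] 0.09151274399896445 0.0188
top [[490.1, 0.0, 322.5], [0.0, 490.1, 236.8], [0.0, 0.0, 1.0]] [[-0.0246, -0.9997, 0.0087], [-0.9941, 0.0236, -0.1055], [0.1052, -0.0112, -0.9944]] [-0.0009, 0.5687, 1.0456]
scene [[530.9, 0.0, 317.6], [0.0, 530.9, 242.6], [0.0, 0.0, 1.0]] [[0.5782, 0.8159, -0.0013], [0.6999, -0.4968, -0.5132], [-0.4193, 0.2958, -0.8583]] [-0.3179, -0.3728, 1.5751]
```

View pics/top0.png

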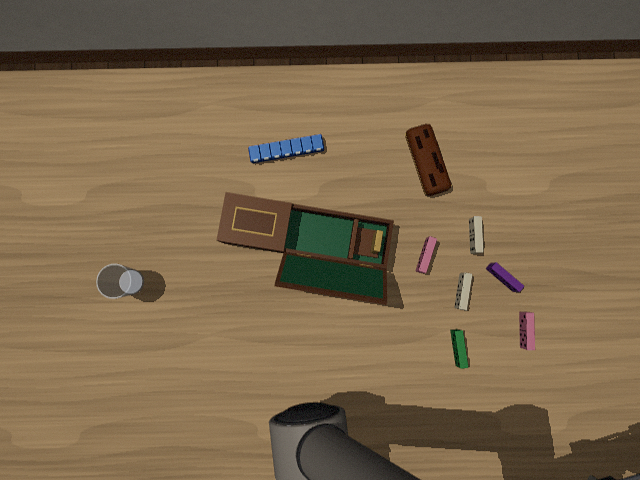

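View pics/scene0.png

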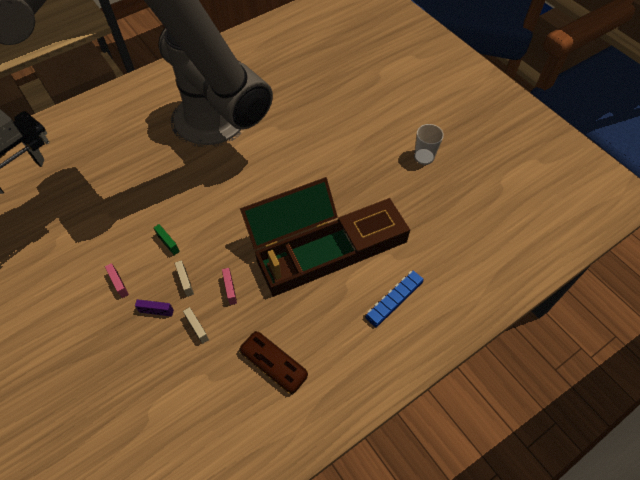

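The top view shows the ivory dominoes at about (477,235) and (465,291). The box's cover is at about (255,222) and the brass handle at about (378,241). I'll zoom in and measure.

```bash
cat > h.py <<'E'
from plant import status, optics
import cv2, numpy as np
def ray(n,uv,z,c=None):
    c=c or optics.get_calibration(n);K,R,t=map(np.array,(c['intrinsics'],c['R'],c['t']))
    uv=np.atleast_2d(uv).astype(float);d=(np.linalg.inv(K)@np.c_[uv,np.ones(len(uv))].T).T@R
    C=-R.T@t;return (C+d*((z-C[2])/d[:,2])[:,None])[:,:2]
def rect(P):
    (c,s,a)=cv2.minAreaRect((P*1000).astype(np.float32));
    if s[0]<s[1]: s=s[::-1];a+=90
    return np.round(c,1),np.round(s,1),round((a+90)%180-90,1)
E
python3 - <<'E'
from h import *
im=cv2.imread('pics/top0.png');hsv=cv2.cvtColor(im,cv2.COLOR_BGR2HSV)
for u,v in[(477,235),(465,291),(378,241),(524,318),(240,225),(233,222),(365,243)]:print(u,v,hsv[v,u])
cv2.imwrite('pics/crop0.png',cv2.resize(im[180:330,210:410],None,fx=4,fy=4,interpolation=cv2.INTER_CUBIC))
m=cv2.inRange(hsv,(15,8,110),(40,75,255))
n,l,s,c=cv2.connectedComponentsWithStats(m)
for i in range(1,n):
    if s[i,4]>60 and s[i,1]>180:
        q=np.argwhere(l==i)[:,::-1];print(s[i],rect(ray('top',q,.04)))
E
```

```text
477 235 [ 23  45 176]
465 291 [ 23  42 176]
378 241 [ 21 140 155]
524 318 [172 118  91]
240 225 [ 12 119  90]
233 222 [ 22 138 183]
365 243 [ 12 141  92]
[474 216   9  37 292] (array([ 565.7, -353.9]), array([79. , 17.4]), -1.3)
[ 97 263  27  13  63] (array([512.1, 446.2]), array([58.1, 16. ]), -74.0)
[459 272  13  39 303] (array([ 443.2, -318.8]), array([80.3, 17.5]), -11.9)
[279 425  36  55 727] (array([118.3,  48. ]), array([106.9,  73.2]), 1.8)
```

View pics/crop0.png

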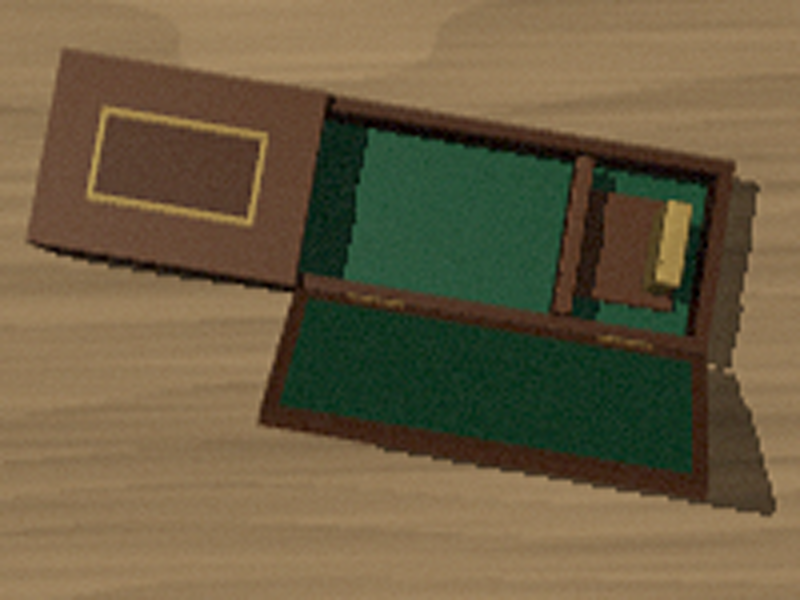

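The crop shows the cover top's corners at crop pixels (62,48), (330,95), (298,290) and (30,242). The handle top is at about (668,200), (692,204), (681,292) and (656,287). The green open bay lies between the cover edge and the slide face at x≈585.

```bash
python3 - <<'E'
from h import *
im=cv2.imread('pics/top0.png');hsv=cv2.cvtColor(im,cv2.COLOR_BGR2HSV)
f=lambda P:(np.array(P)+.5)/4-.5+[210,180]
cov=ray('top',f([(62,48),(330,95),(298,290),(30,242)]),.06)*1000
print('cover',cov.round(1).tolist(),np.linalg.norm(cov-np.roll(cov,-1,0),axis=1).round(1),rect(cov/1000))
hd=ray('top',f([(668,200),(692,204),(681,292),(656,287)]),.085);print('handle',rect(hd))
g=cv2.inRange(hsv,(17,90,110),(28,255,255));g[:,:225]=0;g[:200]=0;g[245:]=0;g[:,285:]=0
q=np.argwhere(g)[:,::-1];print('inlay',rect(ray('top',q,.06)))
w=ray('top',f([(735,162),(710,350)]),.052)*1000;print('front outer corners',w.round(1).tolist())
sf=ray('top',f([(583,155),(560,312)]),.047)*1000;print('slide top',sf.round(1).tolist())
# box frame
a=np.deg2rad(rect(ray('top',q,.06))[2]);print('a',a)
y=np.array([np.cos(a),np.sin(a)]);y=y*np.sign(y[1]);x=np.array([y[1],-y[0]])
y2=cov.mean(0)-w.mean(0);y2/=np.linalg.norm(y2);print('yaxis',y,y2)
y=y2;x=np.array([y[1],-y[0]])
mouth=(cov[1]+cov[2])/2;far=(cov[0]+cov[3])/2
o1=mouth-39*y;o2=far-184*y;o3=w.mean(0)+184*y;print('origin',o1,o2,o3)
o=(o1+o2+o3)/3
for n,p in[('handle',np.array(rect(hd)[0])),('inlay',np.array(rect(ray('top',q,.06))[0])),('slide',sf.mean(0))]:print(n,(p-o)@x,(p-o)@y)
print('yaw',np.degrees(np.arctan2(-y[0],y[1])),o)
E
```

```text
cover [[668.0, 192.8], [639.0, 49.3], [534.5, 68.1], [563.5, 210.2]] [146.4 106.2 145.  105.9] (array([601.2, 130.5]), array([148.5, 106.2]), 78.6)
handle (array([ 550.9, -129.7]), array([46.7, 13.2]), -9.9)
inlay (array([602. , 128.1]), array([133.4,  78.2]), -82.7)
front outer corners [[598.7, -168.2], [497.7, -150.8]]
slide top [[605.2, -86.6], [520.3, -71.6]]
a -1.4433872913993107
yaxis [-0.12706461  0.99189444] [0.18011378 0.98364578]
origin [579.74943512  20.34436652] [582.59765573  20.48684629] [581.36474558  21.45979768]
handle -2.7405566660403933 -153.46711658752028
inlay 1.090411532614687 109.3205803898323
slide -0.21629306313954352 -101.56507272988138
yaw -10.376386980401309 [581.23727881  20.76367016]
```

>>> jog_arm(series=[[0.6,230,-20,60,0.13],[0.6,461,-43,110,0.27],[0.6,461,-43,110,0.27],[0.6,461,-43,110,0.27],[0.6,461,-43,110,0.27],[0.6,461,-43,110,0.27],[0.6,461,-43,110,0.27],[0.6,461,-43,110,0.27],[0.6,461,-43,110,0.27],[0.6,461,-43,110,0.27],[0.6,461,-43,110,0.27],[0.6,461,-43,110,0.27],[0.6,461,-43,110,0.27],[0.6,461,-43,110,0.27]], squeeze=15)

```text
time: 1.5
eef_pos: [0.5641, -0.3552, 0.1173]
orientation: [[1.0, -0.024, 0.0], [-0.024, -1.0, -0.0], [0.0, 0.0, -1.0]]
force: [-0.2, -1.1, 0.5]
finger_gap: 0.055
grip_force: 0.0
```

```bash
cat > w.py <<'E'
from h import *
import sys
o=status.get_obs();c=optics.get_calibration('wrist');im=optics.get_image('wrist');n=sys.argv[1]
cv2.imwrite(f'pics/{n}.png',im);R=np.array(o['orientation'])
print(o['time'],o['eef_pos'].round(4),R.round(4).tolist(),round(o['finger_gap'],4),o['force'].round(1))
m=cv2.inRange(cv2.cvtColor(im,cv2.COLOR_BGR2HSV),(15,8,110),(40,75,255))
k,l,s,_=cv2.connectedComponentsWithStats(m)
z=float(sys.argv[2])
for i in range(1,k):
    if s[i,4]>500: print(s[i],rect(ray('wrist',np.argwhere(l==i)[:,::-1],z,c)))
E
python3 w.py w0 .04
```

```text
1.5 [ 0.5641 -0.3552  0.1173] [[0.9997, -0.0239, 0.0001], [-0.0239, -0.9997, -0.0005], [0.0002, 0.0005, -1.0]] 0.055 [-0.2 -1.1  0.5]
[ 296  166   32  137 3964] (array([ 569.4, -352.9]), array([83.8, 17.6]), -0.9)
[ 251  384   34   41 1109] (array([ 452.5, -319.8]), array([35.8, 17.9]), -11.9)
```

View pics/w0.png

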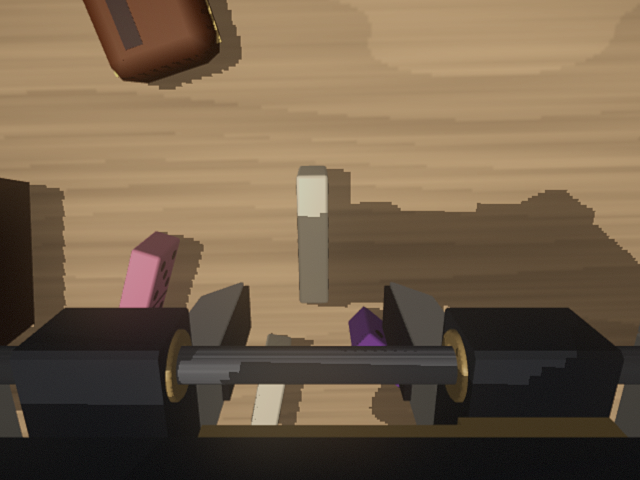

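The wrist view shows domino A centred at about (312,235). It agrees with the top view to about 2 mm, and the fingers straddle it. I'll descend and grip.

>>> jog_arm(series=[[0.6,3,-2,50,0],[0.6,3,-2,90,0],[0.6,3,-2,108,0],[0.6,3,-2,108,0],[0.0,3,-2,108,0],[0.0,3,-2,108,0],[0.0,3,-2,108,0],[0.0,3,-2,108,0],[0.0,3,-2,108,0],[0.0,3,-2,108,0],[0.0,3,-2,80,0],[0.0,3,-2,30,0],[0.0,3,-2,-20,0],[0.0,3,-2,-20,0]], squeeze=15)

```text
time: 2.95
eef_pos: [0.5715, -0.3547, 0.1453]
orientation: [[1.0, -0.022, 0.012], [-0.022, -1.0, -0.009], [0.012, 0.009, -1.0]]
force: [1.1, -0.7, 0.6]
finger_gap: 0.0181
grip_force: 15.0
```

>>> jog_arm(series=[[0.0,6,-45,10,0.03],[0.0,6,-90,10,0.06],[0.0,6,-135,10,0.1],[0.0,6,-180,10,0.13],[0.0,6,-225,10,0.157],[0.0,6,-270,10,0.157],[0.0,6,-315,10,0.157],[0.0,6,-350,10,0.157],[0.0,6,-370,10,0.157],[0.0,6,-379,10,0.157],[0.0,6,-379,10,0.157],[0.0,6,-379,10,0.157],[0.0,6,-379,10,0.157],[0.0,6,-379,10,0.157]])

```text
time: 4.35
eef_pos: [0.5827, 0.0253, 0.1267]
orientation: [[0.984, -0.18, -0.0], [-0.18, -0.984, -0.0], [0.0, 0.0, -1.0]]
force: [-0.2, 0.0, -1.3]
finger_gap: 0.0182
grip_force: 15.0
```

```bash
python3 w.py w1 .15; python3 -c "
from h import *
cv2.imwrite('pics/top1.png',optics.get_image('top'))
im=cv2.imread('pics/top1.png');a=cv2.imread('pics/w1.png')
cv2.imwrite('pics/both1.png',np.vstack([cv2.resize(im[170:320,190:430],(720,450))[:240],cv2.resize(a,(720,360))[:360]]))"
```

```text
4.35 [0.5827 0.0253 0.1267] [[0.9837, -0.1799, -0.0], [-0.1799, -0.9837, -0.0002], [0.0, 0.0002, -1.0]] 0.0182 [-0.2  0.  -1.3]
[ 245  215   99  131 8000] (array([604.9,  29.4]), array([49.1, 34.5]), -10.3)
[ 345  283   43   63 1184] (array([589. ,   5.4]), array([25.3, 13.9]), -1.4)
[ 292  384   50   41 1990] (array([553.7,  30.6]), array([18.7, 18.4]), 79.7)
```

View pics/w1.png

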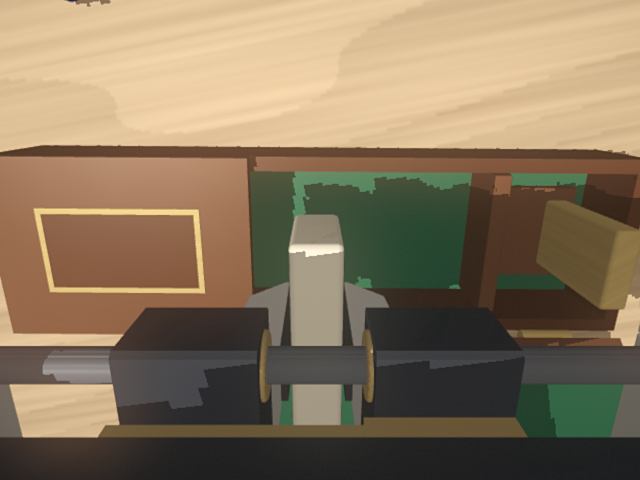

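The wrist view shows the box axis-aligned. The +x wall's top inner edge is at row ~171 and its outer edge at row ~157. The cover's mouth edge is at column ~250. The domino's far top edge is at row ~250 and its far bottom edge at row ~215. I'll check the offsets.

```bash
python3 - <<'E'
from h import *
o=np.array([.5812,.0208]);y=np.array([.18,.984]);x=np.array([.984,-.18])
B=lambda uv,z:[tuple((np.array([(p-o)@x,(p-o)@y])*1000).round(1)) for p in ray('wrist',uv,z)]
print('wall inner',B([(320,171),(450,171)],.052),'outer',B([(320,158),(500,158)],.052))
print('mouth',B([(249,160),(253,290)],.06),'cover far -x',B([(100,332)],.06))
print('dom far top',B([(293,250),(342,250)],.1577),'far bottom',B([(297,216),(338,216)],.1177))
print('slide face',B([(494,190),(480,305)],.047))
p=np.array(status.get_obs()['eef_pos'][:2]);print('tcp',(p-o)@x,(p-o)@y)
E
```

```text
wall inner [(np.float64(45.2), np.float64(3.0)), (np.float64(45.3), np.float64(-68.9))] outer [(np.float64(52.4), np.float64(3.1)), (np.float64(52.4), np.float64(-95.6))]
mouth [(np.float64(52.3), np.float64(40.7)), (np.float64(-23.1), np.float64(41.9))] cover far -x [(np.float64(-50.9), np.float64(135.4))]
dom far top [(np.float64(36.7), np.float64(12.5)), (np.float64(36.7), np.float64(-3.1))] far bottom [(np.float64(37.2), np.float64(13.0)), (np.float64(37.2), np.float64(-3.8))]
slide face [(np.float64(33.6), np.float64(-96.7)), (np.float64(-39.3), np.float64(-97.2))]
tcp 0.0005686777450790477 0.004996173616075577
```

>>> jog_arm(series=[[0.0,2.5,2,40,0],[0.0,2.5,2,75,0],[0.0,2.5,2,95,0],[0.0,2.5,2,105,0],[0.0,2.5,2,109,0],[0.0,2.5,2,109,0],[0.0,2.5,2,109,0],[0.28,2.5,2,109,0],[0.28,2.5,2,109,0],[0.28,2.5,2,109,0],[0.28,2.5,2,109,0],[0.28,2.5,2,80,0],[0.28,2.5,2,40,0],[0.28,2.5,2,0,0],[0.28,2.5,2,0,0],[0.28,2.5,2,0,0]])

```text
time: 6.05
eef_pos: [0.5851, 0.024, 0.1277]
orientation: [[0.984, -0.178, 0.002], [-0.178, -0.984, -0.0], [0.002, -0.0, -1.0]]
force: [-0.1, -0.4, -0.1]
finger_gap: 0.0259
grip_force: 0.0
```

```bash
python3 w.py w2 .048;python3 -c "
import numpy as np
from plant import status
o=status.get_obs();p=o['eef_pos'][:2]*1000;R=o['orientation'];d=np.array([444,-318.8])-p
print('to B hover',d@R[:2,0],d@R[:2,1])"
```

```text
6.05 [0.5851 0.024  0.1277] [[0.984, -0.1782, 0.0022], [-0.1782, -0.984, -0.0003], [0.0022, -0.0001, -1.0]] 0.0259 [-0.1 -0.4 -0.1]
[ 301  176   32  131 3883] (array([585.5,  23.9]), array([81.6, 17.9]), -10.2)
[ 235  283   44   63 1364] (array([548.2,  70.9]), array([45.7, 24.1]), -22.4)
[ 354  283   45   63 1379] (array([534.1,  -6.9]), array([45.8, 24.4]), 1.6)
to B hover -76.93112963668646 362.4533980043076
```

View pics/w2.png

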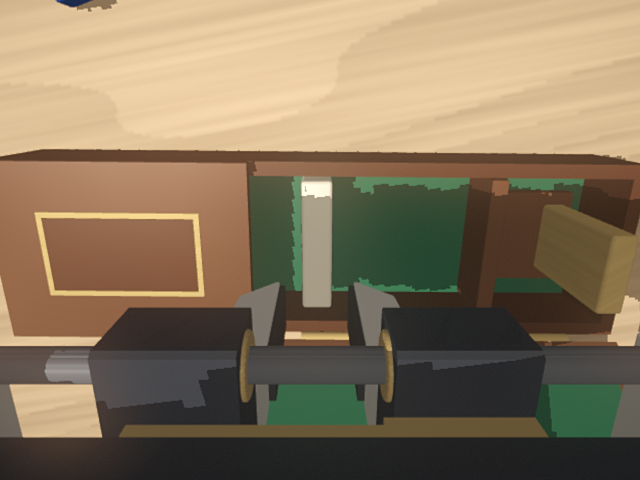

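The wrist view shows domino A upright in the bay at (316,240), with its centre within 4 mm of the centre line. Next is B.

>>> jog_arm(series=[[0.6,0,45,0,0],[0.6,0,90,0,0],[0.6,0,135,0,0],[0.6,0,180,0,0],[0.6,-15,225,10,0.028],[0.6,-40,270,10,0.028],[0.6,-60,315,10,0.028],[0.6,-75,355,10,0.028],[0.6,-77,362,10,0.028],[0.6,-77,362,10,0.028],[0.6,-77,362,10,0.028],[0.6,-77,362,10,0.028]])

```text
time: 7.3
eef_pos: [0.4451, -0.3169, 0.1163]
orientation: [[0.979, -0.204, -0.001], [-0.204, -0.979, 0.001], [-0.001, -0.001, -1.0]]
force: [-0.3, 0.2, 0.7]
finger_gap: 0.0548
grip_force: 0.0
```

```bash
python3 w.py w3 .04
```

```text
7.3 [ 0.4451 -0.3169  0.1163] [[0.979, -0.2038, -0.0006], [-0.2038, -0.979, 0.0009], [-0.0007, -0.0008, -1.0]] 0.0548 [-0.3  0.2  0.7]
[ 303  172   32  136 3981] (array([ 446.8, -318.7]), array([83.5, 17.6]), -11.3)
```

View pics/w3.png

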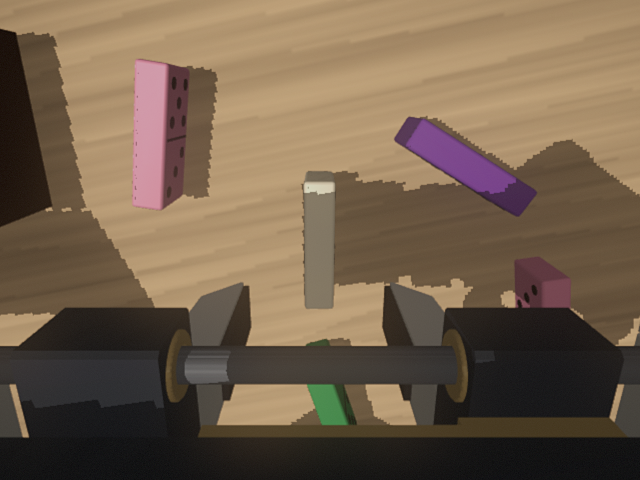

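The wrist view shows B at (319,240), centred between the fingers with clear surroundings.

>>> jog_arm(series=[[0.6,0,1.4,50,0],[0.6,0,1.4,90,0],[0.6,0,1.4,107,0],[0.6,0,1.4,107,0],[0.0,0,1.4,107,0],[0.0,0,1.4,107,0],[0.0,0,1.4,107,0],[0.0,0,1.4,107,0],[0.0,0,1.4,107,0],[0.0,0,1.4,107,0],[0.0,0,1.4,80,0],[0.0,0,1.4,30,0],[0.0,0,1.4,-15,0],[0.0,0,1.4,-15,0],[0.0,0,1.4,-15,0],[0.0,0,1.4,-15,0]])

```text
time: 8.95
eef_pos: [0.4434, -0.3191, 0.1304]
orientation: [[0.979, -0.206, -0.002], [-0.206, -0.979, 0.002], [-0.002, -0.001, -1.0]]
force: [0.5, -0.0, -0.4]
finger_gap: 0.0176
grip_force: 15.0
```

```bash
python3 -c "
import numpy as np
from plant import status
o=status.get_obs();p=o['eef_pos'][:2]*1000;R=o['orientation'];t=np.array([581.2,20.8])-40*np.array([.18,.984])+1.5*np.array([.984,-.18]);d=t-p
print(o['eef_pos'],R.round(4).tolist(),o['finger_gap'],d@R[:2,0],d@R[:2,1])"
```

```text
[ 0.44336785 -0.31914329  0.13043586] [[0.9786, -0.2059, -0.0019], [-0.2059, -0.9786, 0.0017], [-0.0022, -0.0013, -1.0]] 0.01760759835325516 67.44779231923755 -321.07843812553864
```

>>> jog_arm(series=[[0.0,30,-35,0,-0.026],[0.0,60,-70,0,-0.026],[0.0,67,-115,0,-0.026],[0.0,67,-160,0,-0.026],[0.0,67,-205,0,-0.026],[0.0,67,-250,0,-0.026],[0.0,67,-290,0,-0.026],[0.0,67,-312,0,-0.026],[0.0,67,-321,0,-0.026],[0.0,67,-321,0,-0.026],[0.0,67,-321,0,-0.026],[0.0,67,-321,0,-0.026],[0.0,67,-321,0,-0.026]])

```text
time: 10.25
eef_pos: [0.5756, -0.0207, 0.1316]
orientation: [[0.983, -0.182, -0.0], [-0.182, -0.983, -0.0], [-0.0, 0.0, -1.0]]
force: [0.0, 0.4, -0.1]
finger_gap: 0.018
grip_force: 15.0
```

```bash
python3 w.py w4 .048
```

```text
10.25 [ 0.5756 -0.0207  0.1316] [[0.9833, -0.182, -0.0002], [-0.182, -0.9833, -0.0002], [-0.0001, 0.0003, -1.0]] 0.018 [ 0.   0.4 -0.1]
[ 222  173   67  173 6078] (array([568. ,  17.7]), array([113.4,  37. ]), -9.5)
[ 289  212   55  134 6904] (array([550. , -15.9]), array([89.9, 33.6]), -10.5)
[ 345  283   43   63 1186] (array([523. , -44.7]), array([45.3, 24.9]), -1.5)
[ 292  384   49   41 1982] (array([459.9,   0.7]), array([33.2, 33.1]), 79.5)
```

View pics/w4.png

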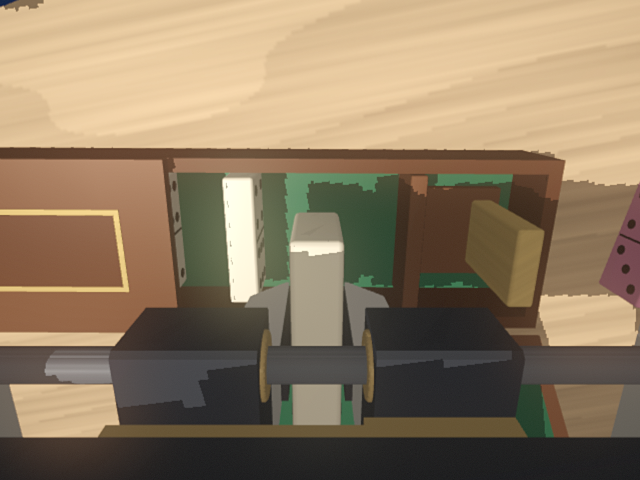

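The view shows A at (240,240), B in the grip at (317,230) and the slide face at column ~405. The hidden row's near face (pips) is just visible under the cover, at columns 165–185.

```bash
python3 - <<'E'
from h import *
o=np.array([.5812,.0208]);y=np.array([.18,.984]);x=np.array([.984,-.18])
B=lambda uv,z:[((np.array([(p-o)@x,(p-o)@y])*1000).round(1)).tolist() for p in ray('wrist',uv,z)]
print('held far bottom',B([(297,213),(338,213)],.1226),'A top near',B([(253,177),(256,300)],.048),'hidden face bottom',B([(180,175),(185,285)],.008),'mouth',B([(165,160),(177,300)],.06),'slide',B([(400,177)],.047))
E
```

```text
held far bottom [[39.8, -33.8], [39.8, -50.6]] A top near [[41.8, -5.2], [-36.5, -3.5]] hidden face bottom [[36.3, 49.8], [-44.2, 54.0]] mouth [[53.2, 40.2], [-30.4, 42.1]] slide [[41.5, -90.2]]
```

>>> jog_arm(series=[[0.0,0,0,45,0],[0.0,0,0,80,0],[0.0,0,0,100,0],[0.0,0,0,110,0],[0.0,0,0,114,0],[0.0,0,0,114,0],[0.0,0,0,114,0],[0.26,0,0,114,0],[0.26,0,0,114,0],[0.26,0,0,114,0],[0.26,0,0,114,0],[0.26,0,0,80,0],[0.26,0,0,40,0],[0.26,0,0,0,0],[0.26,0,60,0,0],[0.26,0,110,0,0],[0.26,0,110,0,0],[0.26,0,110,0,0]])

```text
time: 12.1
eef_pos: [0.5555, -0.1293, 0.1317]
orientation: [[0.983, -0.183, -0.0], [-0.183, -0.983, -0.0], [-0.0, 0.0, -1.0]]
force: [-0.6, 0.8, 0.3]
finger_gap: 0.0241
grip_force: 0.0
```

```bash
python3 w.py w5 .048; python3 -c "
from h import *
im=optics.get_image('top');cv2.imwrite('pics/top5.png',im)"
```

```text
12.1 [ 0.5555 -0.1293  0.1317] [[0.983, -0.1834, -0.0], [-0.1834, -0.983, -0.0], [-0.0, 0.0, -1.0]] 0.0241 [-0.6  0.8  0.3]
[   0  173   33  124 2273] (array([590.2,  48.4]), array([79.9, 19.4]), -23.2)
[  32  173   81  130 7112] (array([583.3,  13.9]), array([82. , 38.2]), -10.2)
[ 109  173   65  131 6072] (array([575.4, -26.6]), array([82.6, 31.7]), -10.5)
[ 237  283   44   62 1256] (array([516.6, -82.6]), array([45.1, 24.7]), -22.1)
[ 352  283   45   62 1306] (array([ 502.5, -158.7]), array([45.5, 25. ]), 0.8)
```

View pics/w5.png

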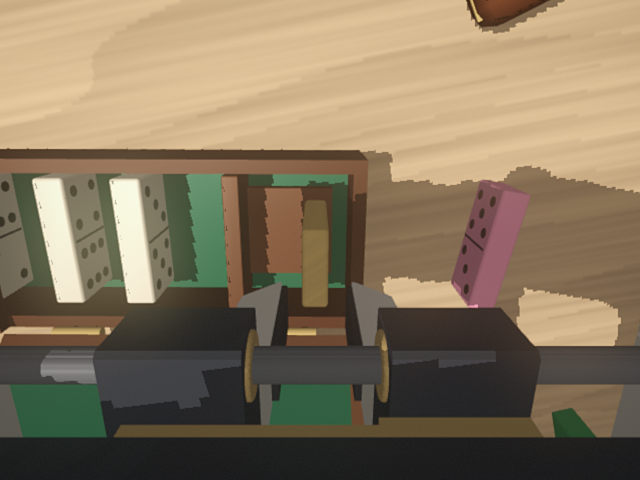

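Both dominoes stand upright in the bay, with tops at (55,240) and (132,240). The handle top at (315,250) is centred between the fingers. I'll grip the handle and push, fast only while the slide is clear of B.

>>> jog_arm(series=[[0.26,0,0,40,0],[0.26,0,0,65,0],[0.26,0,0,74,0],[0.26,0,0,74,0],[0,0,0,74,0],[0,0,0,74,0],[0,0,0,74,0],[0,0,0,74,0],[0,0,0,74,0],[0,0,-2,74,0],[0,0,-5,74,0],[0,0,-10,74,0],[0,0,-16,74,0],[0,0,-22,74,0],[0,0,-27,74,0],[0,0,-31,74,0],[0,0,-34,74,0],[0,0,-35,74,0],[0,0,-35,74,0]], squeeze=25)

```text
time: 14.1
eef_pos: [0.5632, -0.0948, 0.059]
orientation: [[0.984, -0.18, 0.003], [-0.18, -0.984, -0.003], [0.003, 0.002, -1.0]]
force: [0.4, -6.6, 5.1]
finger_gap: 0.0138
grip_force: 25.0
```

```bash
python3 w.py w6 .048
```

```text
14.1 [ 0.5632 -0.0948  0.059 ] [[0.9836, -0.1804, 0.0029], [-0.1804, -0.9836, -0.0027], [0.0033, 0.0022, -1.0]] 0.0138 [ 0.4 -6.6  5.1]
[    4   205   189   142 19407] (array([587.4,  -5.4]), array([74.5, 66.2]), 79.7)
[ 251  283   43   63 1059] (array([558.5, -72.9]), array([31.4, 17.5]), -17.7)
[ 340  283   43   63 1059] (array([ 551. , -113.7]), array([31.3, 17.6]), -2.9)
[  46  355   76   28 1511] (array([545.9,  18.8]), array([35.2, 14.6]), 79.6)
```

View pics/w6.png

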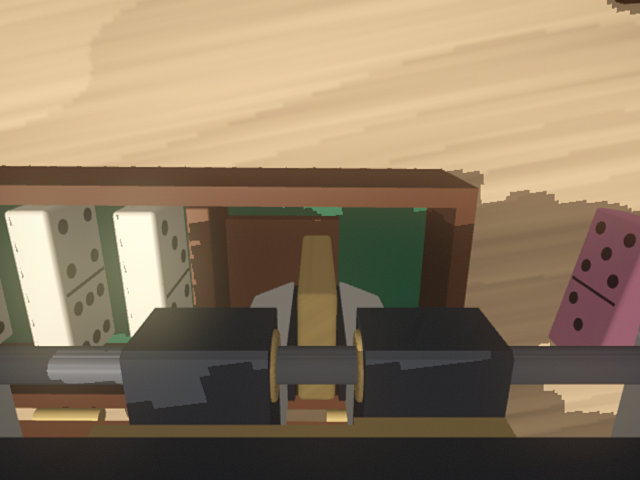

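The slide is moving and its face is still about 10 mm short of B, which stands upright. I'll continue slowly.

>>> jog_arm(series=[[0,0,-1.5,0,0],[0,0,-3,0,0],[0,0,-4.5,0,0],[0,0,-6,0,0],[0,0,-7.5,0,0],[0,0,-9,0,0],[0,0,-10.5,0,0],[0,0,-12,0,0],[0,0,-13.5,0,0],[0,0,-15,0,0],[0,0,-16.5,0,0],[0,0,-18,0,0],[0,0,-19.5,0,0],[0,0,-21,0,0],[0,0,-22.5,0,0],[0,0,-24,0,0],[0,0,-25.5,0,0],[0,0,-27,0,0],[0,0,-28.5,0,0],[0,0,-30,0,0]])

```text
time: 16.15
eef_pos: [0.5688, -0.0658, 0.059]
orientation: [[0.984, -0.181, 0.003], [-0.181, -0.984, -0.003], [0.004, 0.003, -1.0]]
force: [0.8, -9.9, 5.3]
finger_gap: 0.014
grip_force: 25.0
```

>>> jog_arm(series=[[0,0,-1.5,0,0],[0,0,-3,0,0],[0,0,-4.5,0,0],[0,0,-6,0,0],[0,0,-7.5,0,0],[0,0,-9,0,0],[0,0,-10.5,0,0],[0,0,-12,0,0],[0,0,-13.5,0,0],[0,0,-15,0,0],[0,0,-16.5,0,0],[0,0,-18,0,0],[0,0,-19.5,0,0],[0,0,-21,0,0],[0,0,-22.5,0,0],[0,0,-24,0,0],[0,0,-25.5,0,0],[0,0,-27,0,0],[0,0,-28.5,0,0],[0,0,-30,0,0]])

```text
time: 18.15
eef_pos: [0.5744, -0.0364, 0.059]
orientation: [[0.984, -0.181, 0.004], [-0.181, -0.984, -0.003], [0.004, 0.003, -1.0]]
force: [0.9, -10.0, 4.6]
finger_gap: 0.0137
grip_force: 25.0
```

```bash
python3 w.py w7 .048
```

```text
18.15 [ 0.5744 -0.0364  0.059 ] [[0.9835, -0.1806, 0.0036], [-0.1806, -0.9836, -0.0032], [0.0041, 0.0025, -1.0]] 0.0137 [  0.9 -10.    4.6]
[   70   206   124   141 13132] (array([595.9,  39.1]), array([66.1, 48. ]), -11.0)
[ 251  283   43   63 1042] (array([569.7, -14.4]), array([31.3, 17.4]), -17.9)
[ 340  283   43   63 1056] (array([562.2, -55.2]), array([31.3, 17.6]), -2.9)
```

View pics/w7.png

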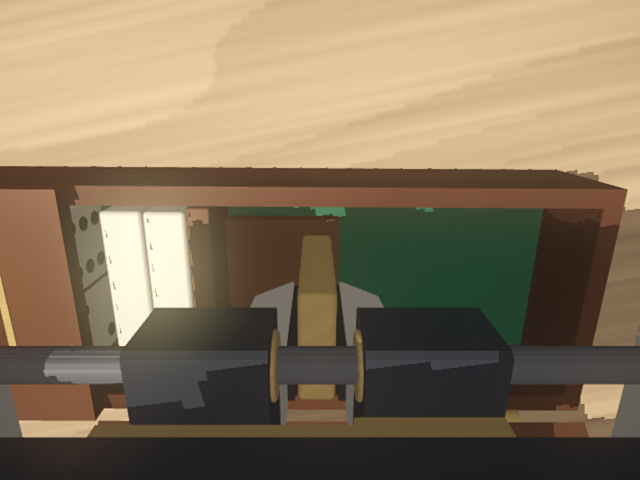

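This view shows the two dominoes pressed flush at (148,270) ahead of the slide face. The hidden row is about 17 mm further on, and the drag baseline is about 10 N. That was my 11th picture, one over the limit of 10, so I'll view no more and go by force alone.

>>> jog_arm(series=[[0,0,-1,0,0],[0,0,-2,0,0],[0,0,-3,0,0],[0,0,-4,0,0],[0,0,-5,0,0],[0,0,-6,0,0],[0,0,-7,0,0],[0,0,-8,0,0],[0,0,-9,0,0],[0,0,-10,0,0]])

```text
time: 19.2
eef_pos: [0.5762, -0.0265, 0.059]
orientation: [[0.984, -0.181, 0.004], [-0.181, -0.984, -0.003], [0.004, 0.002, -1.0]]
force: [1.6, -9.8, 3.9]
finger_gap: 0.0134
grip_force: 25.0
```

>>> jog_arm(series=[[0,0,-0.7,0,0],[0,0,-1.4,0,0],[0,0,-2,0,0]])

```text
time: 19.5
eef_pos: [0.5766, -0.0246, 0.059]
orientation: [[0.984, -0.181, 0.004], [-0.181, -0.984, -0.003], [0.004, 0.002, -1.0]]
force: [2.5, -10.3, 5.4]
finger_gap: 0.0139
grip_force: 25.0
```

>>> jog_arm(series=[[0,0,-0.7,0,0],[0,0,-1.4,0,0],[0,0,-2,0,0]])

```text
time: 19.8
eef_pos: [0.577, -0.0226, 0.059]
orientation: [[0.984, -0.181, 0.004], [-0.181, -0.984, -0.003], [0.004, 0.002, -1.0]]
force: [1.0, -9.2, 4.7]
finger_gap: 0.0137
grip_force: 25.0
```

>>> jog_arm(series=[[0,0,-0.5,0,0],[0,0,-1,0,0],[0,0,-1.5,0,0],[0,0,-2,0,0]])

```text
time: 20.2
eef_pos: [0.5774, -0.0206, 0.059]
orientation: [[0.984, -0.181, 0.004], [-0.181, -0.984, -0.003], [0.004, 0.002, -1.0]]
force: [1.4, -9.8, 4.6]
finger_gap: 0.0137
grip_force: 25.0
```

>>> jog_arm(series=[[0,0,-0.5,0,0],[0,0,-1,0,0],[0,0,-1.5,0,0],[0,0,-2,0,0]])

```text
time: 20.6
eef_pos: [0.5778, -0.0187, 0.059]
orientation: [[0.984, -0.181, 0.004], [-0.181, -0.984, -0.003], [0.004, 0.002, -1.0]]
force: [1.9, -9.2, 5.0]
finger_gap: 0.0137
grip_force: 25.0
```

>>> jog_arm(series=[[0,0,-0.5,0,0],[0,0,-1,0,0],[0,0,-1.5,0,0],[0,0,-2,0,0]])

```text
time: 21.0
eef_pos: [0.5779, -0.0178, 0.059]
orientation: [[0.984, -0.18, 0.003], [-0.18, -0.984, -0.005], [0.004, 0.004, -1.0]]
force: [0.9, -15.9, 4.4]
finger_gap: 0.0139
grip_force: 25.0
```

>>> jog_arm(series=[[0,0,-0.5,0,0],[0,0,-1,0,0],[0,0,-1.5,0,0],[0,0,-2,0,0]])

```text
time: 21.4
eef_pos: [0.5782, -0.0161, 0.059]
orientation: [[0.984, -0.181, 0.003], [-0.181, -0.984, -0.005], [0.004, 0.004, -1.0]]
force: [0.2, -15.3, 4.9]
finger_gap: 0.0143
grip_force: 25.0
```

The pad is pushing back, with about 5 N added. I'll go 1.5 mm more for margin, then release gently.

>>> jog_arm(series=[[0,0,-0.5,0,0],[0,0,-1,0,0],[0,0,-1.5,0,0],[0,0,-1.5,0,0]])

```text
time: 21.8
eef_pos: [0.5785, -0.0147, 0.059]
orientation: [[0.984, -0.181, 0.003], [-0.181, -0.984, -0.005], [0.004, 0.004, -1.0]]
force: [-0.1, -15.9, 5.1]
finger_gap: 0.0139
grip_force: 25.0
```

>>> jog_arm(series=[[0.22,0,0,0,0],[0.22,0,0,0,0],[0.22,0,0,0,0],[0.22,0,0,0,0],[0.22,0,0,0,0],[0.22,0,0,0,0]])

```text
time: 22.4
eef_pos: [0.5775, -0.0114, 0.058]
orientation: [[0.984, -0.18, 0.001], [-0.18, -0.984, -0.001], [0.001, 0.001, -1.0]]
force: [-0.3, -5.7, 3.5]
finger_gap: 0.0201
grip_force: 2.6
```

The arm relaxed forward and the rear finger still touches the handle. I'll back off 3 mm to centre, then lift.

>>> jog_arm(series=[[0.24,0,1.5,0,0],[0.24,0,3,0,0],[0.24,0,3,0,0],[0.24,0,3,0,0]])

```text
time: 22.8
eef_pos: [0.5765, -0.0137, 0.0574]
orientation: [[0.984, -0.18, -0.001], [-0.18, -0.984, 0.0], [-0.001, -0.0, -1.0]]
force: [0.6, -0.4, -0.2]
finger_gap: 0.022
grip_force: 0.0
```

>>> jog_arm(series=[[0.24,0,0,-20,0],[0.24,0,0,-60,0],[0.24,0,0,-110,0],[0.24,0,0,-110,0],[0.24,0,0,-110,0]])

```text
time: 23.3
eef_pos: [0.5772, -0.0139, 0.1689]
orientation: [[0.984, -0.18, 0.003], [-0.18, -0.984, -0.0], [0.003, -0.0, -1.0]]
force: [-0.4, -0.5, 0.0]
finger_gap: 0.0223
grip_force: 0.0
```

```bash
python3 - <<'E'
from h import *
o=np.array([.5812,.0208]);y=np.array([.18,.984]);x=np.array([.984,-.18])
c=optics.get_calibration('wrist');im=optics.get_image('wrist');hsv=cv2.cvtColor(im,cv2.COLOR_BGR2HSV)
for nm,lo,hi,z in[('ivory',(15,5,110),(40,75,255),.048),('brass',(17,85,80),(28,255,255),.085)]:
    k,l,s,_=cv2.connectedComponentsWithStats(cv2.inRange(hsv,lo,hi))
    for i in range(1,k):
        if s[i,4]>300:
            P=ray('wrist',np.argwhere(l==i)[:,::-1],z,c)-o;B=np.c_[P@x,P@y]*1000
            print(nm,s[i],B.min(0).round(),B.max(0).round())
f=status.get_obs();print(f['time'],f['force'].round(1),f['eef_pos'])
E
```

```text
ivory [ 199  164   42  116 4085] [-38.  18.] [45. 44.]
ivory [ 239  282   45   64 1293] [-92. -11.] [-40.  22.]
ivory [ 350  283   45   63 1290] [-92. -92.] [-41. -59.]
ivory [  0 385  19  46 355] [-170.  205.] [-127.  217.]
brass [  0   0  37  21 310] [124. 111.] [134. 129.]
brass [ 492   46  148   29 1209] [  98. -207.] [ 112. -129.]
brass [540 130  98  23 434] [  57. -215.] [  69. -161.]
brass [ 198  174   80  116 1700] [-28. -11.] [44. 35.]
brass [ 286  189   44   91 2010] [-22. -43.] [ 35. -16.]
brass [  15  195  148   74 2134] [-14.  60.] [ 32. 142.]
brass [528 287  94  25 362] [ -44. -228.] [ -27. -169.]
brass [393 302  91   6 382] [ -41. -141.] [-37. -83.]
brass [249 329  14  73 606] [-112.    1.] [-57.  11.]
brass [371 329  14  73 594] [-112.  -80.] [-57. -70.]
brass [ 108  418  430   19 6150] [-142. -191.] [-126.  112.]
23.35 [ 0.6  0.5 -0.4] [ 0.57631779 -0.01380027  0.16732166]
```

```bash
python3 -c "
from plant import workorder
print(workorder.close_job())"
```

```text
the job is handed in; nothing more can be done
None
```

I handed the job in at about 23 s: both dominoes stand in the bay, the slide is resting against the row about 4 mm into the pad (a force rise of about 5 N), and the gripper is clear; the hand-in returned no verdict, and I viewed 11 pictures, one over the limit of 10.

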